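# Press a heating block into the corner of a marking jig and hold it

### The arm

A 6-joint arm with a two-finger parallel gripper is mounted at the origin on a cart in front of the work surface, level with it; the furniture and walls round the work are solid. World frame = base frame: x ahead of the robot, y to its left, z up, the work surface at z = 0. Lengths are in mm, angles in degrees, forces in N, time in s.
With the tool pointing down it reaches from about 300 to 850 mm from the base axis. Payload 4.2 kg.
Tool frame: the origin (TCP) lies between the finger pads; the fingertips stand 11 mm ahead of it and the grasp point (between the pads) lies 8 mm behind it (env.tips_ahead is the distance from the TCP to the fingertips, in mm); z points along the fingers, y is the line along which they close (so a half turn about z gives the same grasp; the last joint's range is limited). The gripper opens to 91 mm and grips with 3 to 60 N. Pads are 32 mm wide; open, the fingers measure 118 mm over their backs; the gripper's body (76 mm by 178 mm) begins 60 mm behind the grasp point.
Start: joints at [-66.062, 18.312, 89.639, -0, 72.044, -1.146], TCP at [243.775, -520.784, 224.976] pointing down, gripper open.
Joint ranges: [-177.97, 177.97], [-48.28, 115.42], [12.27, 149.76], [-77.06, 257.06], [2.81, 150.46], [-146.56, 146.56]. Speed limits (degrees/s): [147.25, 147.25, 180, 180, 180, 180].

### API

Orientations are given as [roll, pitch, yaw] about the fixed x, y, z axes, in that order (R = Rz(yaw) Ry(pitch) Rx(roll)).
In Python, from workcell import env, cams gives the robot as it stands.
- The arm moves only by the tool step_arm, never from a script. Its arguments are lists of equal length, an entry for each row: "linear": the shift along the tool's x, y, z in units of 30 cm (1.0 is 30 cm), a list of three; "turn": the turn about the tool's z in units of 360 degrees (1.0 is 360 degrees). In form: {"linear": [[tx, ty, tz], ...], "turn": [turn, ...]}. A call has 1 to 20 rows; each row is the pose to reach, as a shift and turn from the pose commanded when the call began, along the tool's axes at that moment, turning the shorter way round; what a row does not reach only later rows make up. A row lasts 1/8 s, in which the tool goes at most 62.5 mm and 10.7 degrees, less where a joint would pass 70% of its speed; a pose out of reach is approached as far as the arm can. A call with a number of a shift or a turn outside -1 to 1 is refused whole. A call with a gripper value outside its range is refused whole. "fingers" is the closure, from -1 (fully open) to 1 (shut), so that 0 is half open, set as the call begins (left out, the last holds). The fingers move at their own pace and stop on an object; "force" is the grip in N (left out, the last holds). Time passes only in rows, so rows that repeat a pose let the fingers close. It gives the time, the measured TCP pose, the force, the opening and the grip force at its end, in the units of the state.
- env.state(): the state, without advancing time (a new reading comes with each control period).
- cams.grab_frame(name): name is "scene" or "top" or "wrist"; returns a dict with "color" (384x512x3 uint8, blue, green, red), "fx", "fy", "cx", "cy" (pixels), "extrinsics" (4x4, takes a point from camera to world coordinates); the wrist camera has in their place "tool_from_camera" (4x4, takes a point from camera to tool coordinates, whose origin is the TCP and whose axes are the flange's). Camera axes: x right, y down, z forward; pixel columns grow to the right and rows downward; lengths in mm; the calibration is good to about 2 mm. A picture is of the moment at which its call begins: read the wrist's pose just before it. There is no depth.
- env.job_done(): hands the job in; it is judged then, once.
The state is a dict: "time_s": time; "qpos": joint angles; "qvel": joint speeds; "effort": joint torques, N m; "ee_pos": TCP position; "ee_rot": TCP orientation; "force": force on the tool from outside, world axes, zero at the start; "torque": the same for the moment, N m; "gripper_width": finger opening in mm; "gripper_force": force on a finger pad.
Only numpy, scipy, OpenCV 4.12 (cv2) and the standard library are available. Lean on these libraries where they do the work, as an engineer would, in place of code of your own. Each camera call takes 0.05 s, during which the arm holds its last target. There are 200 camera calls.

### The job

The aluminium heating block is about to be engraved in the marking jig. Set it upright on the jig's narrow white raised bed, lengthwise along the dark fence with its left end up against the brass stop, and let go of it; then press it into the corner with one slanting push, down onto the bed and away from you against the fence at once (about 15 N), so that it sits flush and square. Finish while still pushing, so that the block is being held there, and leave the bottle, the timer and the jar where they are.

Things in the scene. Friction and masses are not known exactly. Their poses are not given: they have to be found in the camera images.
- block_center (a point): centre (half-way up) of the loose aluminium heating block, 44 mm (its x) by 90 mm (its y) by 56 mm high (z up), 0.27 to 0.49 kg, on the worktop at the start. Both long top edges are bevelled 10 mm at 45 degrees: sides upright to 46 mm, flat top 24 mm wide, with a row of four 12 mm blind wells. Grip it across the 44 mm; either end may be its left
- jig: marking jig, fixed to the worktop: grey base plate 110 mm (x) by 150 mm (y), its top 13 mm above the worktop, carrying bed, fence and stop. Origin under the middle of the plate, on the worktop. Its x axis points from the robot's side across the bed toward the fence, its y axis along the fence toward the stop (left). Nothing stands higher than 66 mm above the worktop
- jig_bed: narrow white slippery PTFE bed (friction about 0.1), 38 mm (x) by 98 mm (y), top 50 mm above the worktop; origin mid top face, axes as the jig. Fence face at x = +19 mm, stop face at y = +49 mm here. A block flush in the corner has its centre at x = -3, y = +4, z = +28 mm here, overhanging the bed's near edge by 6 mm; best pressed slantwise on its near bevel, mid-length
- jig_fence: dark steel fence along the far long side of the bed, 12 mm thick and 116 mm long, standing 14 mm above the bed top; origin on the face toward the robot (the face that the block bears on), at bed-top height, mid-length; its x axis points away from the block
- jig_stop: brass stop block across the left (+y) end of the bed, 36 mm wide and 10 mm thick, standing 14 mm above the bed top; origin on the face that the block's end meets, at bed-top height; its y axis points away from the block
- bottle: bystander: small white bottle with a white ribbed cap, 46 mm across, 100 mm tall, loose; origin at the centre of its underside; z up
- timer: bystander: white bench timer, 42 x 66 x 57 mm high, loose; origin at the centre of its underside
- jar: bystander: small white lidded jar, 41 mm across, 58 mm tall, loose; origin at the centre of its underside
Things that resemble listed ones, but are neither listed nor needed, are in the scene too. What is shaped like the part that bears block_center but red is not meant. Several things look just like the jig: the one meant starts farthest to the robot's left.

How it is judged (in metres and radians):
On the way:
1. the block stands upright on the bed, along the fence with its end at the stop, and has been let go (z of block_center in the frame of jig_bed between 0.025 and 0.031 m and x of block_center in the frame of jig_bed between -0.018 and 0 m and y of block_center in the frame of jig_bed above -0.012 m and angle between block_center's own z axis and vertical below 0.06 rad and angle between the y axis of block_center and the y axis of jig_bed, either way round below 0.2 rad and linear speed of block below 0.02 m/s and contact force between each of the arm, the fingers and block below 0.1 N), for 0.2 s.
At the end, for the whole second after the job is handed in: At the end, still pushed: block on the fence with over 2.5 N and on the bed with over 7 N, upright and square within 0.04 rad, down on the bed, within 2.5 mm of the fence and 4 mm of the stop, at rest; bottle, timer and jar within 15 mm of their starts (contact force between block and jig_fence above 2.5 N and contact force between block and jig_bed above 7 N and z of block_center in the frame of jig_bed between 0.025 and 0.03 m and x of block_center in the frame of jig_fence above -0.0245 m and y of block_center in the frame of jig_stop between -0.049 and -0.042 m and angle between block_center's own z axis and vertical below 0.04 rad and angle between the y axis of block_center and the y axis of jig_bed, either way round below 0.04 rad and linear speed of block below 0.01 m/s and distance of each of bottle, timer, jar from where it was at the start of the episode below 0.015 m); the arm keeps its last pose, push and grip.
It fails at once if a bystander is knocked over or pushed away (distance of any of bottle, timer, jar from where it was at the start of the episode above 0.03 m or angle between bottle's own z axis and vertical above 0.5 rad).
It also fails if it takes over 51 s, if anything falls off the work surface, if the arm or the gripper's body presses on something with over 40 N, if the wrist force passes 120 N, or if a joint passes its speed limit or range.

## Working session

There is one attempt and no reset: what is moved stays moved. The work goes in short steps, Python scripts to look and compute and a tool call to move; the robot and the scene stay as the last step left them, time stands still between calls to the robot, and variables do not carry over. Pictures are saved under pics/ and viewed, at most 10 in all, crops included, and the job is handed in when it is done.

Besides the shell and the picture viewer there is one more tool, called after "Emit:" by a JSON object that holds its "op" and its "data". step_arm: Moves the arm, as the interface text tells. Its arguments: {"type":"object","properties":{"linear":{"type":"array"},"turn":{"type":"array"},"fingers":{"type":"number"},"force":{"type":"number"}},"required":["linear","turn"]}

```bash
mkdir -p pics; python3 - <<'E'
from workcell import env,cams
import cv2,numpy as np
s=env.state();print(s)
for n in("scene","top"):
    f=cams.grab_frame(n);cv2.imwrite(f"pics/{n}0.png",f["color"]);print(n,f["fx"],f["fy"],f["cx"],f["cy"],np.round(f["extrinsics"],4).tolist())
f=cams.grab_frame("wrist");print(np.round(f["tool_from_camera"],4).tolist(),f["fx"])
a=cv2.imread("pics/top0.png");cv2.imwrite("pics/top0b.png",cv2.resize(a,(800,600),interpolation=cv2.INTER_CUBIC))
E
```

```text
{'time_s': 0.0, 'qpos': array([-6.60632841e+01,  1.83498380e+01,  8.97059273e+01, -8.44660846e-04,
        7.20426874e+01, -1.14549449e+00]), 'qvel': array([-0.00581074, -0.03767264, -0.01389244, -0.05179759,  0.12661384,
       -0.01732944]), 'effort': array([ 5.23183062e-04, -4.12460268e+01, -2.31975782e+01,  7.26906513e-02,
        4.56985726e-02, -1.45488543e-04]), 'ee_pos': array([ 243.55898149, -520.33964722,  224.14157468]), 'ee_rot': array([-1.79901551e+02, -1.16529264e-03,  2.50824705e+01]), 'force': array([ 0.38235318, -0.2576729 , -0.06468582]), 'torque': array([ 0.02679177, -0.0095696 ,  0.01694208]), 'gripper_force': 0.0, 'gripper_width': 90.89353984639311}
scene 468.1654219520569 468.1654219520569 260.5402303555609 191.94446434159642 [[-0.7239, -0.2603, 0.6389, -284.1118], [-0.6895, 0.3063, -0.6564, 917.8052], [-0.0249, -0.9157, -0.4011, 619.6688], [0.0, 0.0, 0.0, 1.0]]
top 353.0420503578926 353.0420503578926 257.75002123353534 190.06786174020326 [[0.0205, -0.9924, 0.121, 496.1443], [-0.9993, -0.0239, -0.0271, 7.5313], [0.0298, -0.1203, -0.9923, 983.7271], [0.0, 0.0, 0.0, 1.0]]
[[0.0008, -0.9578, -0.2874, 81.4683], [1.0, 0.0003, 0.0021, 0.2119], [-0.0019, -0.2874, 0.9578, -159.4204], [0.0, 0.0, 0.0, 1.0]] 280.3307029370628
```

View pics/top0b.png

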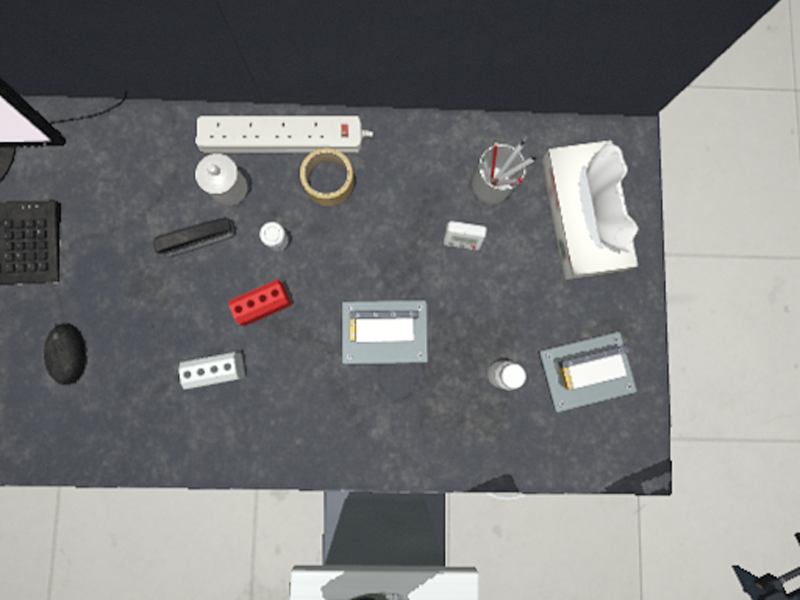

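View pics/scene0.png

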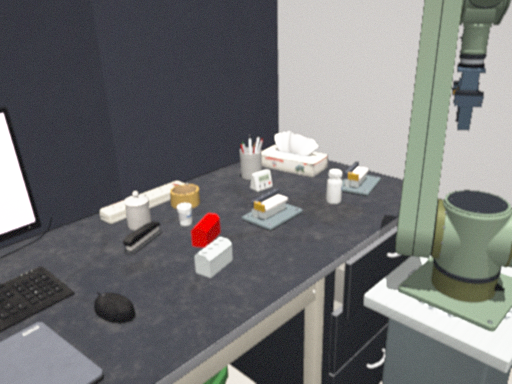

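The picture shows two lookalike pairs (800×600 top view). For the block there is a silver one at (212,369) and a red one at (260,302), and the red one is excluded. For the jig there is a left one at (385,332) and a right one at (590,370), and the left one is meant. The bottle is at (508,375), the timer at (465,235) and the jar at (273,235). Next I'll check the choice in one close crop.

```bash
cat > h.py <<'E'
from workcell import env,cams
import cv2,numpy as np
from scipy.spatial.transform import Rotation as Ro
def pose():
    s=env.state();T=np.eye(4);T[:3,:3]=Ro.from_euler("xyz",s["ee_rot"],degrees=True).as_matrix();T[:3,3]=s["ee_pos"];return T
def grab(n):
    T=pose();f=cams.grab_frame(n)
    E=f["extrinsics"] if n!="wrist" else T@f["tool_from_camera"]
    np.savez("last_"+n,E=E,K=[f["fx"],f["fy"],f["cx"],f["cy"]]);return f["color"]
def px(n,u,v,z):
    d=np.load(f"last_{n}.npz");E=d["E"];fx,fy,cx,cy=d["K"]
    r=E[:3,:3]@[(u-cx)/fx,(v-cy)/fy,1];o=E[:3,3];return np.round(o+r*(z-o[2])/r[2],1)
E
python3 - <<'E'
from h import *
a=grab("top");k=.64
for n,u,v,z in[("blk",213,366,56),("blkL",180,370,56),("blkR",242,362,56),("jig",385,332,13),("bedL",357,331,50),("bedR",414,329,50),("bottle",512,375,100),("timer",466,232,57),("jar",273,232,58),("red",258,298,56)]:print(n,px("top",u*k,v*k,z))
cv2.imwrite("pics/crop1.png",cv2.resize(a[180:260,100:290],(798,336),interpolation=cv2.INTER_CUBIC))
E
```

```text
blk [486.8 293.5  56. ]
blkL [479.2 346.9  56. ]
blkR [494.3 246.3  56. ]
jig [551.7  10.9  13. ]
bedL [550.2  58.1  50. ]
bedR [555.8 -38.2  50. ]
bottle [ 482.6 -193.6  100. ]
timer [ 724.5 -124.5   57. ]
jar [715.2 205.6  58. ]
red [601.6 225.5  56. ]
```

View pics/crop1.png

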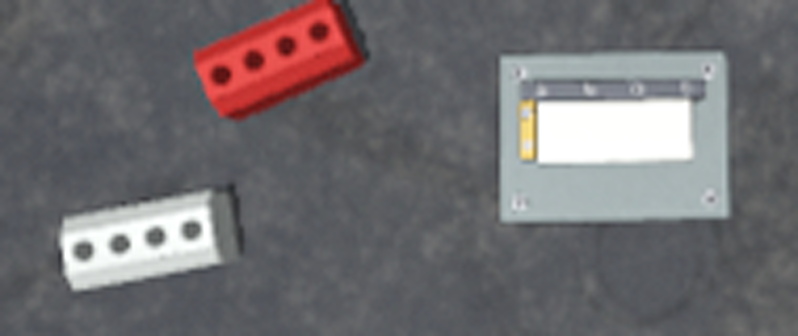

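The crop confirms it: the silver block is at crop (150,240), and the meant jig is at (613,135) with the brass stop on its left. I'll pass over the jig first for a close look.

Emit:
{"op": "step_arm", "data": {"linear": [[0.84,-0.583,0],[0.84,-0.583,0],[0.84,-0.583,0],[0.84,-0.583,0],[0.84,-0.583,0],[0.84,-0.583,0]], "turn": [0,0,0,0,0,0]}}

```text
time_s: 0.95
ee_pos: [399.1, -252.6, 225.0]
ee_rot: [-180.0, -0.0, 25.4]
force: [-0.3, 0.1, -0.0]
gripper_width: 90.9
gripper_force: 0.0
```

Emit:
{"op": "step_arm", "data": {"linear": [[0.84,-0.583,0],[0.84,-0.583,0],[0.84,-0.583,0],[0.84,-0.583,0],[0.84,-0.583,0],[0.84,-0.583,0],[0.84,-0.583,0],[0.84,-0.583,0],[0.84,-0.583,0]], "turn": [-0.186,-0.186,-0.186,-0.186,-0.186,-0.186,-0.186,-0.186,-0.186]}}

```text
time_s: 2.08
ee_pos: [552.0, 8.7, 224.8]
ee_rot: [-180.0, 0.0, 91.9]
force: [-0.3, -0.3, 0.4]
gripper_width: 91.2
gripper_force: 0.0
```

```bash
python3 - <<'E'
from h import *
a=grab("wrist");cv2.imwrite("pics/w1.png",cv2.resize(a,(800,600),interpolation=cv2.INTER_CUBIC));s=env.state();print(s["time_s"],s["ee_pos"],s["ee_rot"],s["qpos"])
E
```

```text
2.125 [551.93749617   8.89772305 224.91764719] [-1.79999742e+02  1.26493074e-02  9.19515099e+01] [-2.62708069e-01  1.62424956e+01  9.26552259e+01 -1.33705444e-02
  7.11020481e+01 -2.20988745e+00]
```

View pics/w1.png

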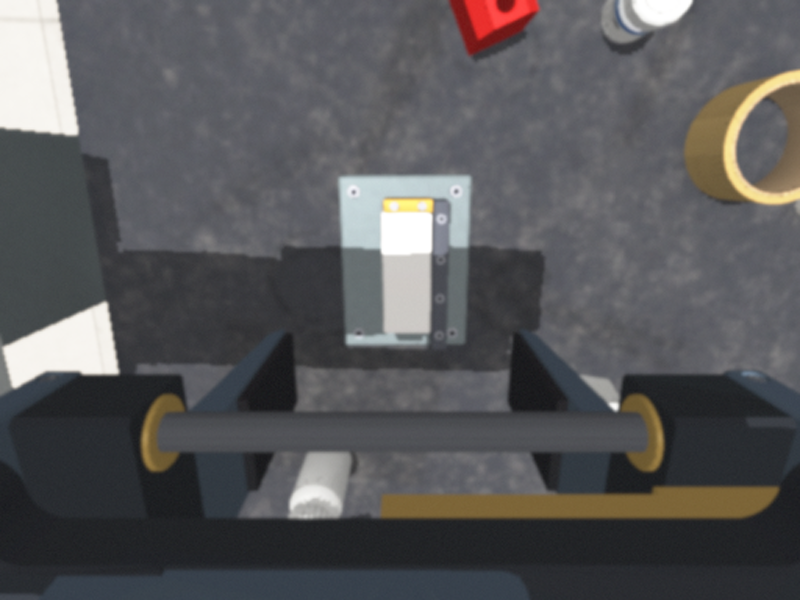

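The wrist view shows the jig upright in the image, with the plate corners at about (340,177), (471,177), (467,345) and (346,346). The bed's right edge, which is the fence foot, is at column 431–432, and the stop edge is at row 211.

```bash
python3 - <<'E'
from h import *
a=cv2.imread("pics/w1.png")
k=.64
for n,u,v,z in[("plTL",340,177,13),("plTR",471,177,13),("plBR",467,345,13),("plBL",346,346,13),("stopL",381,211,64),("fenceT",432.5,212,64),("bedBR",431,333,50),("bedBL",384,333,50),("bedL2",382,255,50)]:print(n,px("wrist",u*k,v*k,z))
cv2.imwrite("pics/w1c.png",cv2.resize(a[165:360,325:485],None,fx=3,fy=3,interpolation=cv2.INTER_CUBIC))
E
```

```text
plTL [499.2  80.7  13. ]
plTR [606.   84.4  13. ]
plBR [614.2 -63.2  13. ]
plBL [503.8 -68.1  13. ]
stopL [535.5  59.4  64. ]
fenceT [572.5  60.   64. ]
bedBR [577.6 -38.4  50. ]
bedBL [539.3 -39.8  50. ]
bedL2 [536.3  24.6  50. ]
```

View pics/w1c.png

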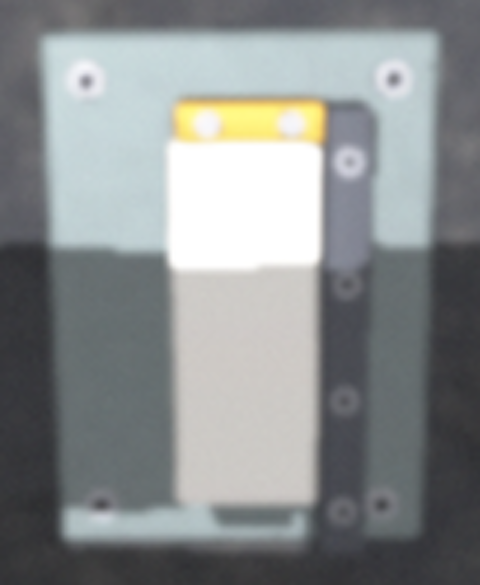

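Emit:
{"op": "step_arm", "data": {"linear": [[0.967,-0.184,0],[0.967,-0.184,0],[0.967,-0.184,0],[0.967,-0.184,0],[0.967,-0.184,0],[0.967,-0.184,0],[0.967,-0.184,0]], "turn": [-0.0185,-0.0185,-0.0185,-0.0185,-0.0185,-0.0185,-0.0185]}}

```text
time_s: 3.0
ee_pos: [486.5, 296.9, 224.8]
ee_rot: [-180.0, 0.0, 98.7]
force: [-0.1, 0.1, 0.2]
gripper_width: 90.9
gripper_force: 0.0
```

```bash
python3 - <<'E'
from h import *
a=grab("wrist");cv2.imwrite("pics/w2.png",cv2.resize(a[90:260,150:380],(800,591),interpolation=cv2.INTER_CUBIC));s=env.state();print(s["time_s"],s["ee_pos"],s["ee_rot"],s["qpos"])
E
```

```text
3.05 [486.73036607 296.52610054 224.91203234] [-1.79997257e+02  4.06080225e-02  9.86369035e+01] [ 3.02154055e+01  1.78682507e+01  9.03018504e+01 -3.86783212e-02
  7.18473879e+01  2.15905588e+01]
```

View pics/w2.png

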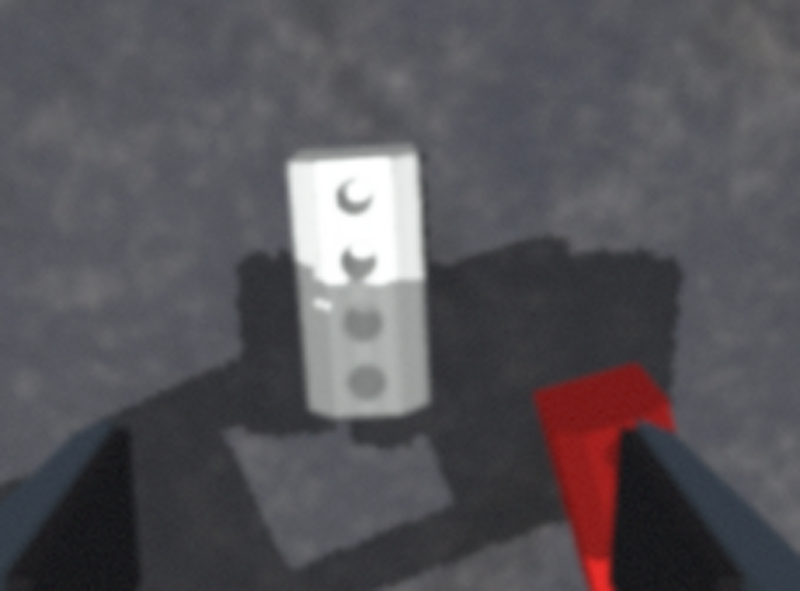

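The silver block is centred between the fingers. Its four wells are at crop (354,196), (358,260), (363,321) and (367,381), and the top end edges are at rows 157 and 410.

```bash
python3 - <<'E'
from h import *
P=[px("wrist",150+u/3.478,90+v/3.478,56) for u,v in[(354,196),(358,260),(363,321),(367,381),(352,157),(368,411)]]
print(P);d=P[0]-P[3];print(np.mean(P[:4],0),(P[4]+P[5])/2,np.degrees(np.arctan2(d[1],d[0])),np.linalg.norm(P[4]-P[5]))
T=pose();print(T[:3,:3].T@(np.append(np.mean(P[:4],0)[:2],31)-T[:3,3]))
E
```

```text
[array([474.8, 333. ,  56. ]), array([479.3, 311.6,  56. ]), array([484.2, 290.6,  56. ]), array([488.9, 269. ,  56. ]), array([472.2, 345.6,  56. ]), array([491. , 257.9,  56. ])]
[481.8  301.05  56.  ] [481.6  301.75  56.  ] 102.4244957465049 89.69241885466134
[  5.35043414  -4.18580917 193.90848955]
```

Emit:
{"op": "step_arm", "data": {"linear": [[0.018,-0.014,0.2],[0.018,-0.014,0.4],[0.018,-0.014,0.55],[0.018,-0.014,0.646],[0.018,-0.014,0.646]], "turn": [-0.0105,-0.0105,-0.0105,-0.0105,-0.0105]}}

```text
time_s: 3.68
ee_pos: [480.6, 300.0, 29.3]
ee_rot: [-179.7, 0.1, 102.4]
force: [0.4, -0.0, -0.1]
gripper_width: 91.3
gripper_force: 0.0
```

Emit:
{"op": "step_arm", "data": {"linear": [[0,0,0],[0,0,0],[0,0,0],[0,0,0],[0,0,0],[0,0,0],[0,0,0],[0,0,0]], "turn": [0,0,0,0,0,0,0,0], "fingers": 1, "force": 35}}

```text
time_s: 4.68
ee_pos: [481.4, 302.4, 31.3]
ee_rot: [-180.0, 0.0, 102.5]
force: [-1.8, 0.2, 4.4]
gripper_width: 43.6
gripper_force: 35.0
```

Emit:
{"op": "step_arm", "data": {"linear": [[0,0,-0.1],[0,0,-0.25],[0,0,-0.37],[-0.1,0,-0.37],[-0.2,0,-0.37],[-0.2,0,-0.37]], "turn": [0,0,0,0,0,0]}}

```text
time_s: 5.42
ee_pos: [494.1, 241.9, 141.1]
ee_rot: [-179.9, 0.1, 102.3]
force: [-0.6, 0.6, -3.0]
gripper_width: 43.8
gripper_force: 35.0
```

Emit:
{"op": "step_arm", "data": {"linear": [[-0.15,0,0],[-0.3,0,0],[-0.45,0.01,0],[-0.6,0.01,0],[-0.75,0.011,0],[-0.807,0.011,0],[-0.807,0.011,0],[-0.807,0.011,0],[-0.807,0.011,0]], "turn": [0.005,0.01,0.015,0.02,0.025,0.0283,0.0283,0.0283,0.0283]}}

```text
time_s: 6.55
ee_pos: [549.7, 9.4, 142.0]
ee_rot: [-180.0, -0.0, 92.4]
force: [-0.2, 0.4, -4.1]
gripper_width: 43.9
gripper_force: 35.0
```

```bash
python3 - <<'E'
from h import *
a=grab("wrist");cv2.imwrite("pics/w3.png",cv2.resize(a[80:300,110:403],(800,600),interpolation=cv2.INTER_CUBIC));s=env.state();print(s["time_s"],s["ee_pos"],s["ee_rot"],s["force"])
E
```

```text
6.6 [549.7810846    9.26996176 142.12140777] [-1.79992783e+02 -1.07296790e-02  9.23919763e+01] [-0.19782219 -0.76149451 -3.78212315]
```

View pics/w3.png

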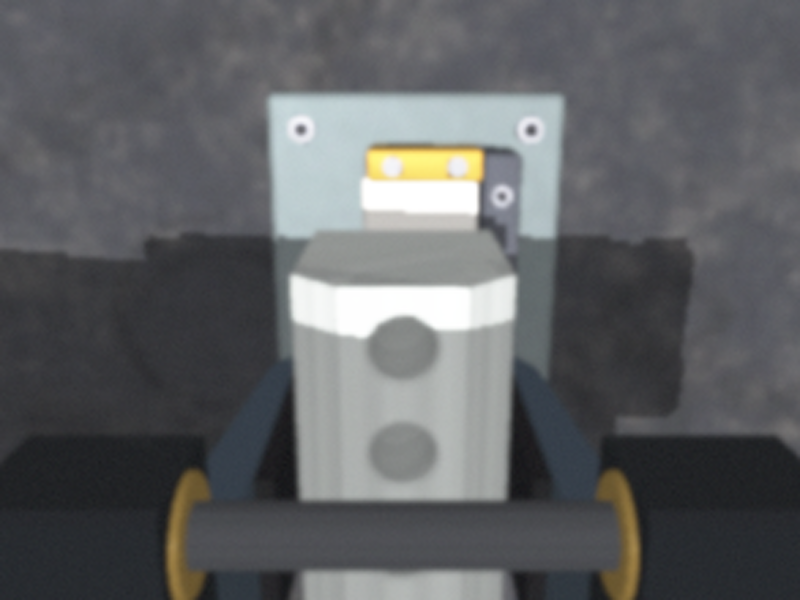

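The block hangs square in the grip, with its bottom end edge at crop (312–497, 231). The stop's lower edge is at row 180, columns 365–484. The fence's inner top edge is at about column 485.

```bash
python3 - <<'E'
from h import *
k=800/293;T=pose()
ey=np.array([-.0401,.9992,0]);ex=np.array([.9992,.0401,0])
for n,u,v,z in[("b1",313,232,110.8),("b2",497,231,110.8),("stL",366,180,64),("stR",484,180,64),("fenceTop",519,152,64),("fenceFace",485,195,64)]:
    p=px("wrist",110+u/k,80+v/k,z);q=p-[556,10,0];print(n,p,"bed:",round(q@ex,1),round(q@ey,1))
E
```

```text
b1 [525.8  51.4 110.8] bed: -28.5 42.6
b2 [572.2  53.7 110.8] bed: 17.9 43.0
stL [536.8  58.9  64. ] bed: -17.2 49.6
stR [573.2  60.5  64. ] bed: 19.2 49.8
fenceTop [583.3  69.4  64. ] bed: 29.7 58.3
fenceFace [573.9  55.8  64. ] bed: 19.7 45.0
```

Emit:
{"op": "step_arm", "data": {"linear": [[0,-0.0067,0],[0,-0.0067,0.07],[0,-0.0067,0.13],[0,-0.0067,0.175],[0,-0.0067,0.197],[0,-0.0067,0.197],[0,-0.0067,0.197],[0,-0.0067,0.197]], "turn": [0,0,0,0,0,0,0,0]}}

```text
time_s: 7.6
ee_pos: [548.4, 8.0, 83.7]
ee_rot: [179.9, 0.0, 92.3]
force: [0.4, 0.1, -2.7]
gripper_width: 43.7
gripper_force: 35.0
```

Emit:
{"op": "step_arm", "data": {"linear": [[0,0,0.002],[0,0,0.004],[0,0,0.006],[0,0,0.006],[0,0,0.006]], "turn": [0,0,0,0,0]}}

```text
time_s: 8.22
ee_pos: [548.1, 8.0, 81.3]
ee_rot: [180.0, 0.0, 92.3]
force: [0.2, -0.2, -2.4]
gripper_width: 43.8
gripper_force: 35.0
```

Emit:
{"op": "step_arm", "data": {"linear": [[0.005,0,0],[0.01,0,0],[0.015,0,0],[0.018,0,0],[0.02,0,0],[0.02,0,0]], "turn": [0,0,0,0,0,0]}}

```text
time_s: 8.98
ee_pos: [547.8, 14.1, 81.3]
ee_rot: [180.0, -0.0, 92.3]
force: [-0.0, 0.4, -1.2]
gripper_width: 43.7
gripper_force: 35.0
```

Emit:
{"op": "step_arm", "data": {"linear": [[0.002,0,0],[0.003,0,0],[0.003,0,0],[0.003,0,0]], "turn": [0,0,0,0]}}

```text
time_s: 9.48
ee_pos: [547.8, 14.9, 81.3]
ee_rot: [180.0, 0.0, 92.3]
force: [-0.1, -0.5, -0.0]
gripper_width: 43.7
gripper_force: 35.0
```

Emit:
{"op": "step_arm", "data": {"linear": [[0.003,0,0],[0.003,0,0],[0.003,0,0]], "turn": [0,0,0]}}

```text
time_s: 9.85
ee_pos: [547.8, 15.2, 81.4]
ee_rot: [180.0, 0.1, 92.3]
force: [0.0, -4.4, -0.1]
gripper_width: 43.9
gripper_force: 35.0
```

Emit:
{"op": "step_arm", "data": {"linear": [[0.003,0,0],[0.003,0,0],[0.003,0,0]], "turn": [0,0,0]}}

```text
time_s: 10.22
ee_pos: [547.8, 15.3, 81.4]
ee_rot: [180.0, 0.1, 92.3]
force: [-0.4, -7.9, 1.2]
gripper_width: 44.0
gripper_force: 35.0
```

Emit:
{"op": "step_arm", "data": {"linear": [[-0.004,0,0],[-0.004,0,0],[-0.004,0,0]], "turn": [0,0,0]}}

```text
time_s: 10.6
ee_pos: [547.8, 15.2, 81.3]
ee_rot: [180.0, 0.0, 92.3]
force: [0.0, -5.0, 1.7]
gripper_width: 43.7
gripper_force: 35.0
```

Emit:
{"op": "step_arm", "data": {"linear": [[0,0,0],[0,0,0],[0,0,0],[0,0,0],[0,0,0],[0,0,0]], "turn": [0,0,0,0,0,0], "fingers": -1}}

```text
time_s: 11.35
ee_pos: [547.7, 15.5, 81.2]
ee_rot: [-180.0, -0.0, 92.3]
force: [0.5, 0.5, -0.2]
gripper_width: 91.1
gripper_force: 0.0
```

Emit:
{"op": "step_arm", "data": {"linear": [[0,0,-0.08],[0,0,-0.2],[0,0,-0.3],[0,0,-0.36],[0,0,-0.36],[0,0,-0.36]], "turn": [0,0,0,0,0,0]}}

```text
time_s: 12.1
ee_pos: [547.1, 15.5, 188.3]
ee_rot: [-179.9, 0.0, 92.3]
force: [0.5, -0.1, -0.3]
gripper_width: 91.1
gripper_force: 0.0
```

```bash
python3 - <<'E'
from h import *
a=grab("wrist");cv2.imwrite("pics/w4.png",cv2.resize(a[80:260,140:380],(800,600),interpolation=cv2.INTER_CUBIC));s=env.state();print(s["time_s"],s["ee_pos"],s["ee_rot"],s["force"])
E
```

```text
12.15 [546.96899746  15.48393934 188.05716973] [-1.79873289e+02  9.22506907e-04  9.22955724e+01] [-0.22597262  1.39102183  0.03293115]
```

View pics/w4.png

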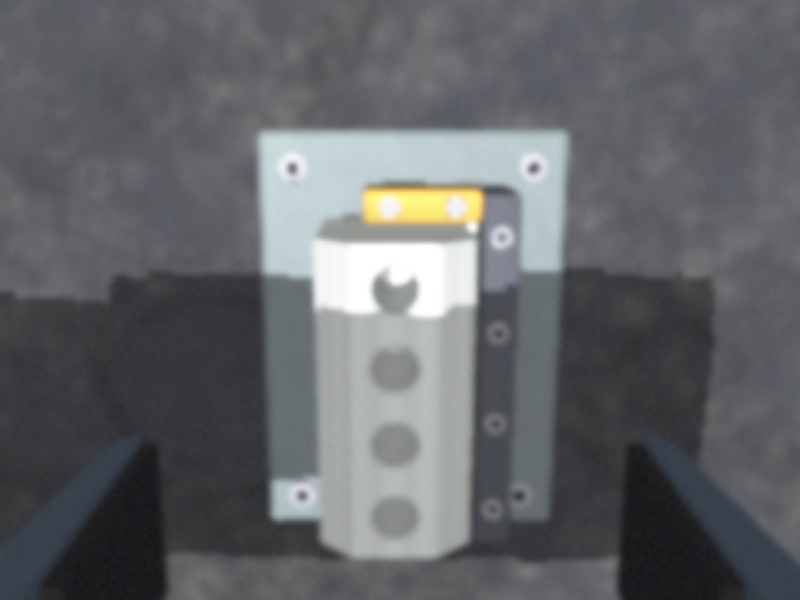

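The block stands square on the bed with its end at the stop, and there's a small gap at the fence. Now I'll close the fingers and go to the near side for the push.

Emit:
{"op": "step_arm", "data": {"linear": [[-0.004,-0.07,0],[-0.004,-0.14,0],[-0.004,-0.14,0],[-0.004,-0.14,0],[-0.004,-0.14,0],[-0.004,-0.14,0.1],[-0.004,-0.14,0.2],[-0.004,-0.14,0.257],[-0.004,-0.14,0.257],[-0.004,-0.14,0.257],[-0.004,-0.14,0.257]], "turn": [0,0,0,0,0,0,0,0,0,0,0], "fingers": 1, "force": 30}}

```text
time_s: 13.52
ee_pos: [506.6, 12.6, 113.1]
ee_rot: [179.9, 0.0, 92.3]
force: [0.2, -0.1, 0.1]
gripper_width: 0.8
gripper_force: 0.0
```

Emit:
{"op": "step_arm", "data": {"linear": [[0,0.015,0.004],[0,0.025,0.004],[0,0.032,0.004],[0,0.038,0.004],[0,0.038,0.004]], "turn": [0,0,0,0,0]}}

```text
time_s: 14.15
ee_pos: [517.3, 13.1, 110.9]
ee_rot: [180.0, 0.0, 92.3]
force: [0.3, 0.6, -0.9]
gripper_width: 0.8
gripper_force: 0.0
```

Emit:
{"op": "step_arm", "data": {"linear": [[0,0.004,0],[0,0.008,0],[0,0.01,0],[0,0.01,0]], "turn": [0,0,0,0]}}

```text
time_s: 14.65
ee_pos: [520.2, 13.2, 110.9]
ee_rot: [180.0, 0.0, 92.3]
force: [0.1, -0.4, 0.8]
gripper_width: 0.1
gripper_force: 0.0
```

Emit:
{"op": "step_arm", "data": {"linear": [[0,0.003,0],[0,0.005,0],[0,0.007,0],[0,0.007,0],[0,0.007,0]], "turn": [0,0,0,0,0]}}

```text
time_s: 15.28
ee_pos: [522.2, 13.3, 110.9]
ee_rot: [180.0, 0.0, 92.3]
force: [0.4, 0.4, -0.7]
gripper_width: 0.6
gripper_force: 0.0
```

Emit:
{"op": "step_arm", "data": {"linear": [[0,0.003,0],[0,0.005,0],[0,0.005,0],[0,0.005,0]], "turn": [0,0,0,0]}}

```text
time_s: 15.78
ee_pos: [523.6, 13.3, 110.9]
ee_rot: [-180.0, 0.0, 92.3]
force: [-0.6, 0.2, 1.4]
gripper_width: -0.1
gripper_force: 0.6
```

Next I'll take a quick look from the wrist to see whether the fingers are in contact and the block has moved.

Emit:
{"op": "step_arm", "data": {"linear": [[0,0.004,0],[0,0.006,0],[0,0.006,0],[0,0.006,0]], "turn": [0,0,0,0]}}

```text
time_s: 16.27
ee_pos: [525.7, 13.4, 110.9]
ee_rot: [180.0, 0.0, 92.3]
force: [-0.5, 0.3, -0.2]
gripper_width: 0.8
gripper_force: 0.2
```

```bash
python3 - <<'E'
from h import *
a=grab("wrist");cv2.imwrite("pics/w5.png",cv2.resize(a[80:305,160:460],(800,600),interpolation=cv2.INTER_CUBIC));s=env.state();print(s["time_s"],s["ee_pos"],s["ee_rot"],s["force"])
E
```

```text
16.325 [525.67563235  13.42481857 110.95131273] [1.79981957e+02 7.06207826e-03 9.22980145e+01] [-0.93991058 -0.17621148  0.23200453]
```

View pics/w5.png

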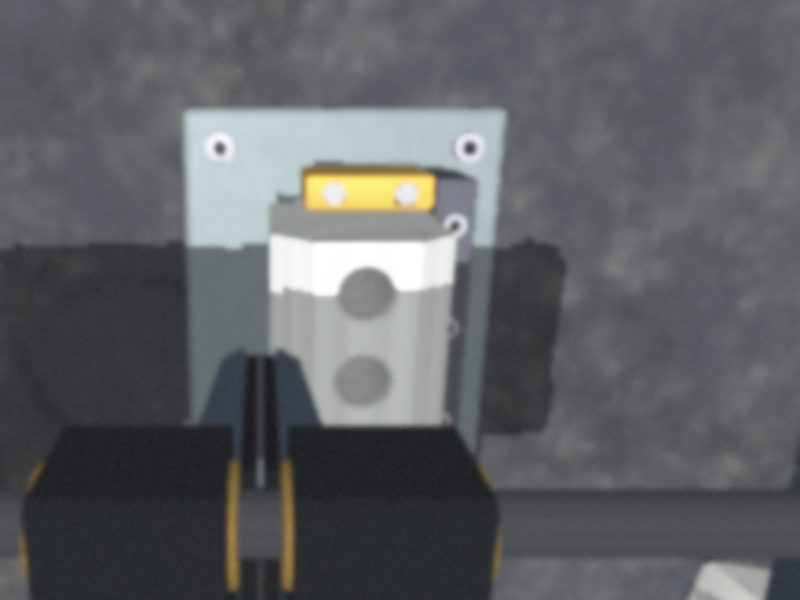

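The tapered fingertips are just at the near bevel, at about crop (290,360). The block is still square against the stop. I'll advance further until there's contact.

Emit:
{"op": "step_arm", "data": {"linear": [[0,0.004,0],[0,0.007,0],[0,0.007,0],[0,0.007,0]], "turn": [0,0,0,0]}}

```text
time_s: 16.82
ee_pos: [527.6, 13.5, 110.9]
ee_rot: [-180.0, 0.0, 92.3]
force: [-1.5, -0.4, 0.2]
gripper_width: 0.4
gripper_force: 0.5
```

Emit:
{"op": "step_arm", "data": {"linear": [[0,0.004,0],[0,0.005,0],[0,0.005,0],[0,0.005,0]], "turn": [0,0,0,0]}}

```text
time_s: 17.32
ee_pos: [527.8, 13.5, 110.9]
ee_rot: [-179.8, 0.0, 92.3]
force: [-4.8, 0.3, 3.8]
gripper_width: 0.9
gripper_force: 3.2
```

Emit:
{"op": "step_arm", "data": {"linear": [[0,0.001,0.002],[0,0.002,0.003],[0,0.002,0.004],[0,0.002,0.004],[0,0.002,0.004],[0,0.002,0.004]], "turn": [0,0,0,0,0,0]}}

```text
time_s: 18.08
ee_pos: [527.9, 13.5, 110.7]
ee_rot: [-179.8, 0.0, 92.3]
force: [-9.5, -0.8, 11.1]
gripper_width: 0.3
gripper_force: 7.1
```

Emit:
{"op": "step_arm", "data": {"linear": [[0,0,0],[0,0,0],[0,0,0],[0,0,0]], "turn": [0,0,0,0]}}

```text
time_s: 18.58
ee_pos: [527.8, 13.5, 110.7]
ee_rot: [-179.8, 0.0, 92.3]
force: [-7.7, -0.6, 11.4]
gripper_width: 0.3
gripper_force: 7.1
```

```bash
python3 - <<'E'
from h import *
a=grab("scene");b=grab("wrist");a=cv2.resize(a[160:260,200:350],(600,400),interpolation=cv2.INTER_CUBIC);b=cv2.resize(b[80:305,160:460],(200,150))
b=cv2.copyMakeBorder(b,0,250,0,0,cv2.BORDER_CONSTANT);cv2.imwrite("pics/e.png",np.hstack([a,b]));s=env.state();print(s["time_s"],s["ee_pos"],s["force"])
E
```

```text
18.675 [527.84886977  13.49857015 110.67646652] [-7.85348716 -0.56765695 11.87936627]
```

View pics/e.png

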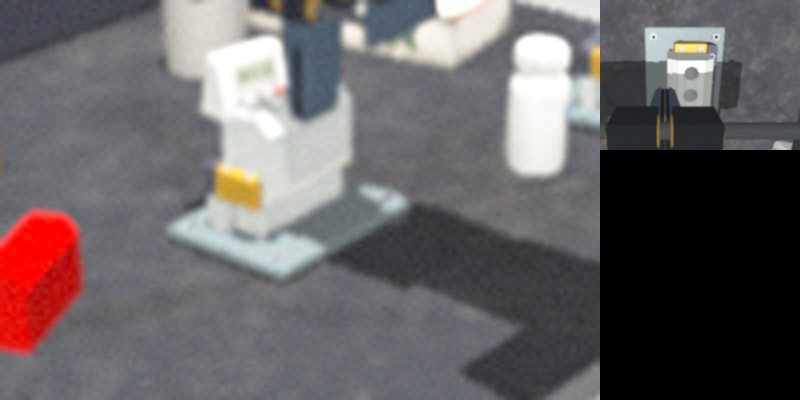

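The scene view shows the block upright and seated in the corner at about (290,150), with the fingertips on its near bevel. The push is steady at about 14 N, and the bottle and timer still stand where they were. I'm handing it in.

```bash
python3 -c "
from workcell import env
print(env.job_done())"
```

```text
the job is handed in; nothing more can be done
None
```

I set the aluminium block upright in the jig corner at the stop, let it go, and handed the job in at about 19 s with it held against fence and bed by a steady slanting push of about 14 N; the hand-in gave no verdict.

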